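# Pack the last bud vase and shut the carton

## Task

Pack the round-bellied vase that stands on the bench into the empty cell of the three-cell carton: lower it neck up, set it down very gently on the board pads at the bottom (it is fragile: no knocking, pressing hard or dropping, not even the last centimetre) and let go. Then fold the carton's lid over until it lies shut. Leave the two packed vases and everything else on the bench as they are.

Things in the scene. Friction and masses are not known exactly. Their poses are not given: they have to be found in the camera images.
- vase: the vase to pack, standing on the bench: cream stoneware, 133 mm high, 0.2 to 0.4 kg. Origin: centre of its foot's underside; z up the neck. Foot 46 mm across, 8 mm high; ball-shaped belly 84 mm across, widest 44 mm up, its top at 86 mm; straight neck 28 mm across from 86 to 133 mm, the place to hold it. Its foot may chip if it bears down in the carton with more than 9 N
- packed0: vase of the same shape and size, already packed, standing in one of the cells. Origin: centre of its foot's underside; z up
- packed1: the second packed vase, like packed0, in another cell; the cell with no vase is the empty one
- carton: brown board carton, open on top, fixed to the bench: 112 mm (x) by 328 mm (y) by 176 mm high, board 4 mm thick. Origin: centre of its underside; x points away from the robot, to the side with the lid's hinge; y along its length. Two partitions, 120 mm high, make three cells of 104 by 104 mm in a row along y
- cell0 (a point): centre of the mouth of the cell at the carton's -y end, level with the rim (176 mm above the carton's underside)
- cell1 (a point): centre of the mouth of the middle cell, level with the rim. Whichever cell is empty has board pads on its bottom: their level top lies 14 to 40 mm above the carton's underside, different every time and not reported (find it by touch, or look in from above); the pads give about 1 mm for every 3 N
- cell2 (a point): centre of the mouth of the cell at the carton's +y end, level with the rim
- lid (a joint): lid angle: 0 lies shut on the rim, 1.57 upright, more leans outward, away from the robot (starts at 1.9 to 2.3). One board flap, 112 mm from hinge to free edge, 328 mm long, 4 mm thick (top at 180 mm when shut), with a 16 mm tuck-in lip inside the free edge. The stiff crease holds it at any angle; about 1 N at the free edge moves it, so push it all the way down
- lid_hinge (a point): middle of the hinge line, on the rim at the carton's +x side; the hinge runs along the carton's y
- lid_edge (a point): middle of the lid's free edge; moves with the lid
- tall_vase: straight-sided vase of the same ware beside the vase to pack, 58 mm across, 128 mm high; leave alone. Origin: centre of its underside
- low_bowl: low bowl of the same ware beside it, 78 mm across, 46 mm high; leave alone. Origin: centre of its underside. Which of the three stands where varies
- tape_roll: roll of parcel tape lying flat, 104 mm across, 48 mm high; leave alone
- gift_box: gift box, 90 x 90 x 40 mm, near the robot; leave alone
- ring_box: small gift box, 62 x 62 x 45 mm; leave alone
- tape_gun: hand tape gun lying on its side, about 250 mm long, 60 mm high; leave alone
There are look-alikes about, which are no part of the job. What is shaped like the vase but green or purple is not meant.

How it is judged:
By the outcome, as a careful person would: the job done as asked, in the order asked, and still so for the second after the job is handed in, with the robot touching nothing.
It also fails if it takes over 54 s, if anything falls off the work surface, if the arm or the gripper's body presses on something with over 40 N, if the wrist force passes 120 N, or if a joint passes its speed limit or range.

## Robot

A 7-joint arm with a two-finger parallel gripper is mounted at the origin on the work surface. World frame = base frame: x ahead of the robot, y to its left, z up, the work surface at z = 0. Lengths are in m, angles in degrees, forces in N, time in s.
With the tool pointing down it reaches from about 0.35 to 0.9 m from the base axis. Payload 7.2 kg.
Tool frame: the origin (TCP) lies at the very end of the fingers, on their centre line; the grasp point (between the pads) lies 19 mm behind it; z points along the fingers, y is the direction in which the jaws open and shut (so a half turn about z gives the same grasp; the last joint's range is limited). The gripper opens to 85 mm and grips with 20 to 120 N. Pads are 22 mm wide; open, the fingers measure 114 mm over their backs; the gripper's body (76 mm by 85 mm) begins 54 mm behind the grasp point. The pads swing forward as they close: fully open they stand 13 mm farther back than shut.
Start: joints at [62.212, 23.554, -0.728, 91.456, 0.321, 64.991, -4.71], TCP at [0.253, -0.572, 0.231] pointing down, gripper open.
Joint ranges: [-169.25, 169.25], [-16.82, 113.86], [-84.01, 82.57], [7.8, 145.47], [-59.2, 239.2], [7.22, 106.19], [-163.78, 163.78]. Speed limits (degrees/s): [136.94, 136.94, 172.46, 172.46, 180, 180, 180].

## Interface

Orientations are given as [roll, pitch, yaw] about the fixed x, y, z axes, in that order (R = Rz(yaw) Ry(pitch) Rx(roll)).
In Python, from rig import env gives the robot as it stands. The module is installed in compiled form; this text tells all that it offers. Calls block until the motion is done:
- env.reach(position, orientation): joint-space move of the TCP to a pose.
- env.movel(position, rot=None, max_speed=0.15, guard=None): straight line of the TCP; rot=None keeps the orientation; max_speed is the mean speed in m/s. With guard (N) it stops when the force on the tool has changed by that much, and returns True; else False.
- env.goto_joints(angles): joint-space move.
- env.gripper_to(opening): finger opening in m; the grip force is fixed at half the most; returns when the fingers have stopped.
- env.wait(seconds).
- env.solve_ik(position, orientation): joint angles nearest the present ones, or None.
- env.camera(name): name is "side" or "top" or "wrist"; returns the picture (384x512x3 uint8, red, green, blue); there is no depth.
- env.calibration(name): a dict with "fov_y" (degrees; the focal length in pixels is half the picture's height over the tangent of half this angle, whatever the lens; pixels are square), "cx", "cy" (the principal point, pixels), "world_from_camera" (4x4, takes a point from camera to world coordinates). Camera axes: x right, y down, z forward; pixel columns grow to the right and rows downward; lengths in m; the calibration is good to about 2 mm. A picture is of the moment at which its call begins: read the wrist's pose just before it. calibration takes no time and is no camera call; for the wrist camera it gives the pose at the moment of the call.
A pose or a line that the arm cannot do raises env.Unreachable and nothing moves.
- env.hand_in(): hands the job in, once; it reports no verdict.
Readings, each from a call of its own:
- env.read_time_s(): time.
- env.read_joints(): joint angles.
- env.read_joint_vel(): joint speeds.
- env.read_joint_efforts(): joint torques, N m.
- env.read_tcp_pos(): TCP position.
- env.read_eef_rot(): TCP orientation.
- env.read_force(): force on the tool from outside, world axes, zero at the start.
- env.read_wrist_torque(): the same for the moment, N m.
- env.read_grip_width(): finger opening in m.
Only numpy, scipy, OpenCV 4.12 (cv2) and the standard library are available. Lean on these libraries where they do the work, as an engineer would, in place of code of your own. Each camera call takes 0.05 s, during which the arm holds its last target. There are 200 camera calls.

## Working session

There is one attempt and no reset: what is moved stays moved. The work goes in short steps, each a Python script; the robot and the scene stay as the last script left them, time stands still between calls to the robot, and variables do not carry over. Pictures are saved under pics/ and viewed, on a budget of 10 in all, crops included, one or two more only if the job needs it, and the job is handed in when it is done.

```bash
mkdir -p pics
python3 - <<'E'
from rig import env
import cv2,numpy as np
for n in("top","side"):
    im=env.camera(n); cv2.imwrite(f"pics/{n}0.png",im[...,::-1])
    c=env.calibration(n); print(n,c["fov_y"],c["cx"],c["cy"],np.round(c["world_from_camera"],3).tolist())
c=env.calibration("wrist");print(c["fov_y"],np.round(c["world_from_camera"],3).tolist())
print(env.read_time_s(),env.read_eef_rot(),env.read_grip_width())
E
```

```text
top 49.62114242055406 258.8573676107526 200.8858172456063 [[-0.005, -0.982, 0.19, 0.246], [-1.0, 0.007, 0.012, -0.004], [-0.013, -0.19, -0.982, 1.566], [0.0, 0.0, 0.0, 1.0]]
side 45.69758098663167 257.0359195472737 191.42176309017484 [[0.992, -0.074, 0.099, 0.363], [-0.123, -0.683, 0.72, -1.099], [0.015, -0.727, -0.687, 1.188], [0.0, 0.0, 0.0, 1.0]]
60.11571029567996 [[0.404, -0.876, -0.263, 0.319], [-0.915, -0.387, -0.114, -0.542], [-0.002, 0.287, -0.958, 0.373], [0.0, 0.0, 0.0, 1.0]]
0.1 [-1.79915752e+02  5.98006428e-03  2.38805423e+01] 0.08539988588031136
```

View pics/top0.png

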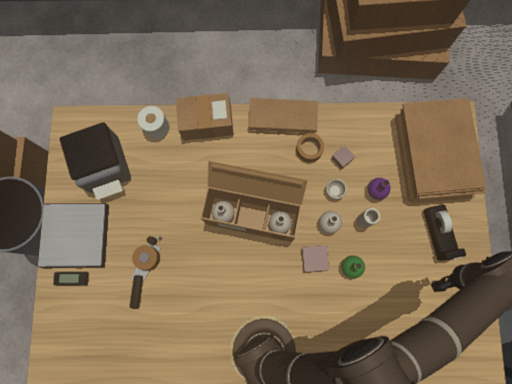

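View pics/side0.png

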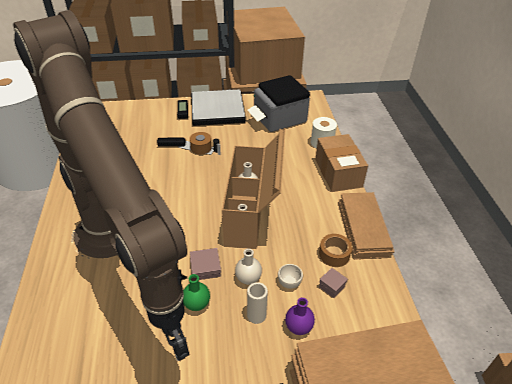

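The top view shows the cream round-bellied vase at (330,222), with the low bowl at (336,190) and the tall vase at (372,217). The green (353,267) and purple (379,188) ones are look-alikes. In the carton, (223,211) and (281,222) are packed, so the middle cell is empty. In the side view the cream vase is at (248,268). I'll confirm with an enlarged crop.

Run:
```python
import cv2,numpy as np
t=cv2.imread("pics/top0.png")[155:285,190:400]; s=cv2.imread("pics/side0.png")[130:330,185:345]
a=cv2.resize(t,None,fx=3.8,fy=3.8,interpolation=cv2.INTER_CUBIC)
cv2.imwrite("pics/c1.png",a)
cv2.imwrite("pics/c2.png",cv2.resize(s,None,fx=3,fy=3,interpolation=cv2.INTER_CUBIC))
```

```text
(no output)
```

View pics/c1.png

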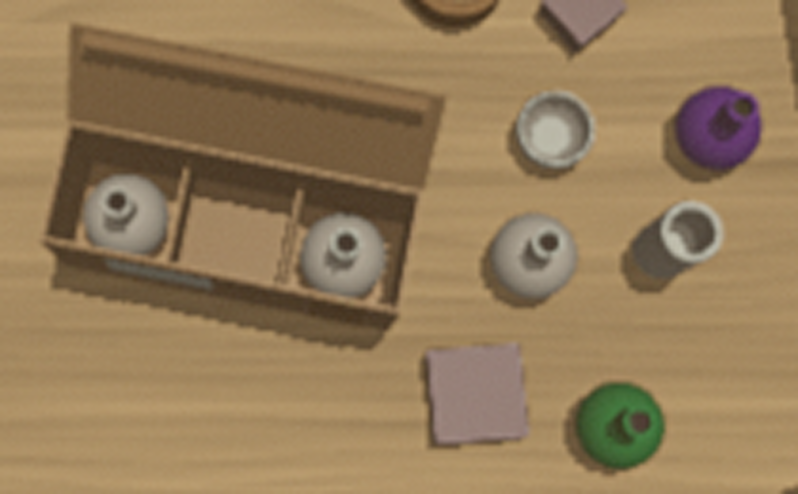

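View pics/c2.png

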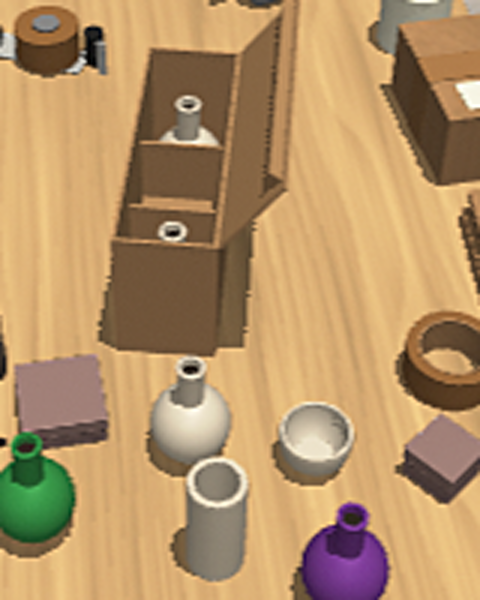

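Confirmed: the cream vase mouth is at top-crop (549,242) and side-crop (191,369). Rim corners in the top crop are (47,241), (70,124), (397,312) and (420,190). Next I cast rays.

```bash
cat > h.py <<'E'
from rig import env
import cv2,numpy as np
def ray(n,u,v,c=None):
    c=c or env.calibration(n);T=np.array(c["world_from_camera"]);f=192/np.tan(np.radians(c["fov_y"]/2))
    return T[:3,3],T[:3,:3]@np.array([(u-c["cx"])/f,(v-c["cy"])/f,1])
def onz(n,u,v,z,c=None):
    o,d=ray(n,u,v,c);return o+d*(z-o[2])/d[2]
def two(a,b):
    (o,d),(p,e)=a,b
    s=np.linalg.lstsq(np.c_[d,-e],p-o,rcond=None)[0];A=o+s[0]*d;B=p+s[1]*e
    return (A+B)/2,np.linalg.norm(A-B)
E
python3 - <<'E'
from h import *
np.set_printoptions(precision=4,suppress=True)
T=lambda x,y:(190+(x+.5)/3.8-.5,155+(y+.5)/3.8-.5)
S=lambda x,y:(185+(x+.5)/3-.5,130+(y+.5)/3-.5)
for k,p,z in [("FL",(47,241),.176),("HL",(70,124),.176),("FR",(397,312),.176),("HR",(420,190),.176),("mouth",(549,242),.133),("belly",(533,256),.044),("pk2",(117,201),.16),("pk0",(346,242),.16),("tall",(692,231),.128),("bowl",(556,130),.046),("green",(638,421),.133),("purple",(741,107),.133)]:
    print(k,onz("top",*T(*p),z))
for k,p,z in [("mouth",(191,369),.133),("FR",(113,241),.176),("HR",(220,246),.176),("FL",(153,50),.176),("HL",(240,55),.176)]: print("side",k,onz("side",*S(*p),z))
print("pk2",two(ray("top",*T(117,201)),ray("side",*S(188,103))))
print("pk0",two(ray("top",*T(346,242)),ray("side",*S(173,231))))
print("lidR",two(ray("top",*T(444,97)),ray("side",*S(286,185))))
# vase neck yaw ik checks
E
```

```text
FL [0.4568 0.2053 0.176 ]
HL [0.5635 0.1867 0.176 ]
FR [ 0.3914 -0.1051  0.176 ]
HR [ 0.5006 -0.1279  0.176 ]
mouth [ 0.4592 -0.2485  0.133 ]
belly [ 0.4589 -0.2477  0.044 ]
pk2 [0.4954 0.145  0.16  ]
pk0 [ 0.4565 -0.0618  0.16  ]
tall [ 0.4693 -0.3809  0.128 ]
bowl [ 0.5835 -0.2746  0.046 ]
green [ 0.2969 -0.3217  0.133 ]
purple [ 0.5847 -0.4315  0.133 ]
side mouth [ 0.4577 -0.2512  0.133 ]
side FR [ 0.3922 -0.1095  0.176 ]
side HR [ 0.5011 -0.1286  0.176 ]
side FL [0.4618 0.2054 0.176 ]
side HL [0.5647 0.1848 0.176 ]
pk2 (array([0.4985, 0.1472, 0.1384]), np.float64(0.001331521946256518))
pk0 (array([ 0.4594, -0.0627,  0.1365]), np.float64(0.0011646881902301202))
lidR (array([ 0.5633, -0.1418,  0.2685]), np.float64(0.00012117421995685582))
```

```bash
cat >> h.py <<'E'
C=np.array([.479,.0395]); PSI=-11.7; V=np.array([.4588,-.2492])
def cw(x,y,z):
    c,s=np.cos(np.radians(PSI)),np.sin(np.radians(PSI));return np.array([C[0]+c*x-s*y,C[1]+s*x+c*y,z])
E
python3 - <<'E'
from h import *
for yaw in(168.3,-11.7,78.3,-101.7):
    print(yaw)
    for p in [(*V,.25),(*V,.097),cw(0,0,.34),cw(0,0,.11),cw(.155,0,.38),cw(.155,0,.235),cw(-.028,0,.18)]:
        q=env.solve_ik(p,[180,0,yaw]); print(None if q is None else np.round(q,0))
E
```

```text
168.3
[ 53.  16. -36. 102.  10.  65.  92.]
[ 50.  27. -34. 112.  20.  47.  83.]
[ 33.   9. -49.  99.   7.  75.  61.]
[ 26.  25. -45. 116.  24.  48.  46.]
[ 23.  25. -43.  75.  17.  86.  60.]
[ 24.  30. -43.  88.  21.  70.  56.]
[ 32.  17. -51. 115.  16.  55.  51.]
-11.7
[ 28.  13.  -6. 104.   1.  63. -80.]
[ 26.  23.  -4. 113.   2.  44. -80.]
[  20.    7.  -34.  100.    4.   74. -116.]
[  11.   21.  -26.  117.   12.   45. -124.]
[  10.   21.  -22.   76.    8.   84. -113.]
[   8.   25.  -18.   89.    8.   67. -114.]
[  17.   13.  -32.  116.    9.   53. -122.]
78.3
[ 41.  14. -21. 103.   6.  64.   6.]
[ 39.  24. -20. 112.  12.  45.   1.]
[ 27.   8. -41.  99.   6.  75. -27.]
[ 19.  23. -36. 117.  18.  46. -39.]
[ 18.  23. -35.  76.  13.  85. -27.]
[ 20.  29. -37.  88.  18.  69. -31.]
[ 23.  14. -41. 116.  12.  54. -35.]
-101.7
[ -31.   25.   73.  107.  -26.   67. -140.]
[  12.   23.   14.  114.   -8.   43. -161.]
[ 49.  15. -70.  98.  15.  77. 144.]
[ 42.  38. -71. 115.  42.  59. 119.]
[ 36.  35. -71.  74.  33.  92. 139.]
[ 38.  42. -71.  87.  40.  79. 132.]
[ 45.  25. -70. 115.  27.  59. 130.]
```

Run:
```python
from h import *
R=[180,0,168.3]
env.reach([*V,.25],R)
env.wait(.2); print(env.read_force(),env.read_time_s())
c=env.calibration("wrist");im=env.camera("wrist");cv2.imwrite("pics/w1.png",im[...,::-1])
T=np.array(c["world_from_camera"]);f=192/np.tan(np.radians(c["fov_y"]/2))
p=T[:3,:3].T@(np.array([*V,.133])-T[:3,3]);print("expected mouth px",c["cx"]+f*p[0]/p[2],c["cy"]+f*p[1]/p[2],"f/z",f/p[2])
```

```text
[ 0.38309771 -0.28939291  0.12840878] 1.7917
expected mouth px 253.78837300923928 183.92660665851912 f/z 1230.265544184115
```

View pics/w1.png

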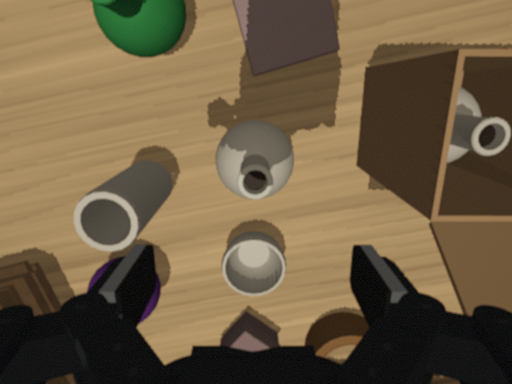

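The wrist view puts the cream vase mouth at (255,181), against (254,184) expected, so the position agrees within about 2 mm. Grasping next.

```bash
sed -i 's/V=np.array(\[.4588,-.2492\])/V=np.array([.4575,-.2490])/' h.py
python3 - <<'E'
from h import *
env.movel([*V,.097],max_speed=.12)
env.wait(.3);f0=env.read_force();print(f0)
env.gripper_to(.02);print(env.read_grip_width(),env.read_force(),env.read_tcp_pos())
env.movel([*V,.117],max_speed=.05)
env.wait(.4);f1=env.read_force();print(f1,"w",f0[2]-f1[2],env.read_time_s())
c=env.calibration("wrist");im=env.camera("wrist");cv2.imwrite("pics/w2.png",im[...,::-1])
E
```

```text
[-0.10537233  0.5375321  -0.82468893]
0.026679888839604777 [-0.15994993  1.37895658  2.62057254] [ 0.45766196 -0.24880847  0.09715387]
[-0.03236402 -0.83502451 -3.44730668] w 2.6226177462611115 5.0917
```

View pics/w2.png

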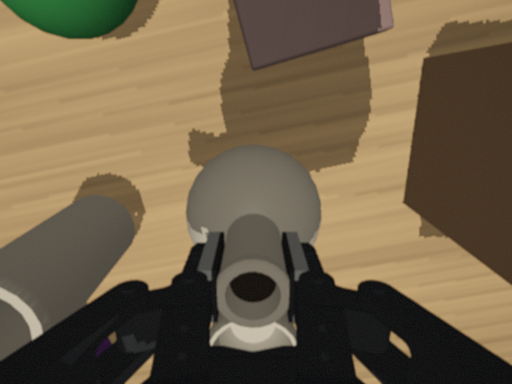

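The vase is held upright by its neck, centred between the pads around (252,285). Next I carry it over the middle cell and check before lowering.

Run:
```python
from h import *
env.movel([*V,.335],max_speed=.15)
env.movel(cw(0,0,.335),max_speed=.15)
env.movel(cw(0,0,.285),max_speed=.1)
env.wait(.3);print(env.read_force(),env.read_tcp_pos(),env.read_time_s())
top=env.camera("top")[155:285,190:345];w=env.camera("wrist")
cv2.imwrite("pics/p3.png",np.vstack([cv2.resize(top,(400,335)),cv2.resize(w,(400,260) if 0 else (400,300))[:265]])[...,::-1])
```

```text
[-1.35120865 -0.34197798 -2.12301183] [0.47922285 0.03953246 0.28542278] 9.7667
```

View pics/p3.png

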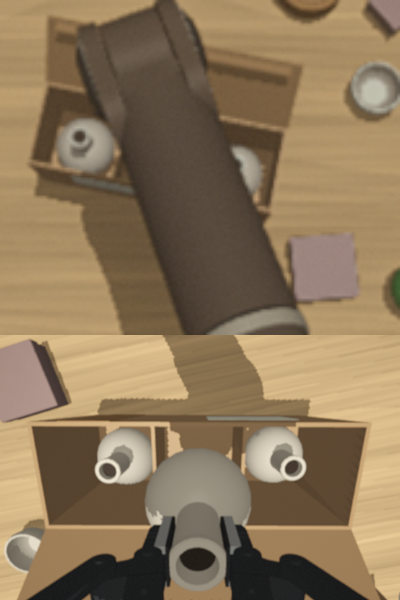

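The vase is centred between the partitions (x≈160 and 238, vase at 198) and square to the carton. Lowering it now.

Run:
```python
from h import *
def F(n=12):
    a=[]
    for _ in range(n): a.append(env.read_force());env.wait(.02)
    return np.mean(a,0),np.std(a,0)
print("hi",env.movel(cw(0,0,.145),max_speed=.08,guard=6))
env.wait(.2);b,s=F();print(b,s,env.read_tcp_pos())
for i in range(4):
    g=env.movel(cw(0,0,.103),max_speed=.012,guard=2.2)
    a,_=F();z=env.read_tcp_pos()[2];print(g,a-b,"foot z",z-.097,env.read_time_s())
    if a[2]-b[2]>1.5: break
```

```text
hi False
[-0.12489769  0.02814575 -2.8426712 ] [0.44421496 0.57936335 0.53373425] [0.47903724 0.03950497 0.1450583 ]
True [0.95338687 0.77627214 4.79270796] foot z 0.032613483879743665 13.9417
```

Run:
```python
from h import *
p=env.read_tcp_pos();env.movel(p+[0,0,.0006],max_speed=.01)
a=[]
for _ in range(10): a.append(env.read_force());env.wait(.02)
print(np.mean(a,0))
env.gripper_to(.048);print(env.read_grip_width(),env.read_force())
env.wait(.2)
p=env.read_tcp_pos();print(env.movel([p[0],p[1],p[2]+.06],max_speed=.06,guard=4))
env.movel([p[0],p[1],.36],max_speed=.15)
print(env.read_time_s(),env.read_force())
cv2.imwrite("pics/w4.png",env.camera("wrist")[...,::-1])
```

```text
[1.11873199 0.54920387 0.2997948 ]
0.048011013534311836 [-0.37729879 -0.55245098 -0.31378297]
False
17.3417 [ 0.35318305  0.51684638 -0.74621347]
```

View pics/w4.png

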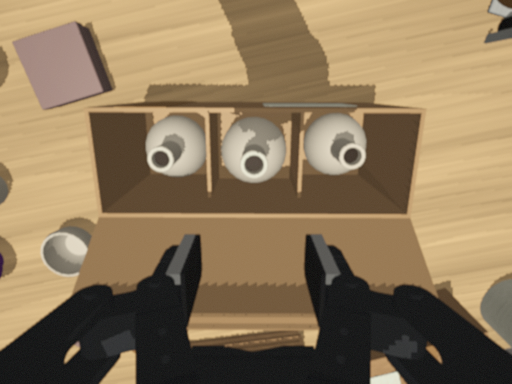

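The vase stands upright in the middle cell at (253,150), clear of the partitions. Next I fold the lid from behind.

Run:
```python
from h import *
env.gripper_to(0)
env.movel(cw(.165,0,.36),max_speed=.2)
env.movel(cw(.165,0,.238),max_speed=.15,guard=8)
print(env.read_time_s(),env.read_force())
r=.095
for th in (105,88,70,54,40,28,17,8):
    t=np.radians(th)
    z=.176+r*np.sin(t)+.004*np.cos(t)
    if th>100: z=.245
    elif th>80: z=.262
    g=env.movel(cw(.056-r*np.cos(t)+.004*np.sin(t)+.011,0,z),max_speed=.1,guard=15)
    print(th,g,np.round(env.read_force(),1),np.round(env.read_tcp_pos(),3))
    if g:break
print(env.read_time_s())
cv2.imwrite("pics/s5.png",cv2.resize(env.camera("side")[100:300,150:350],(600,600))[...,::-1])
```

```text
19.85 [ 0.43433376 -0.86373484  0.99151291]
105 False [ 1.  -0.4  3.9] [0.573 0.02  0.245]
88 False [ 0.2  0.5 -0.2] [0.545 0.025 0.262]
70 False [ 0.8 -1.  -0.6] [0.517 0.031 0.267]
54 False [ 1.  -0.  -0.5] [0.493 0.036 0.255]
40 False [-0.2 -0.5  0.7] [0.476 0.04  0.24 ]
28 False [0.9 0.  0.1] [0.465 0.042 0.224]
17 False [0.3 0.6 0.6] [0.457 0.044 0.208]
8 False [0.2 0.2 0.1] [0.453 0.045 0.193]
23.4083
```

View pics/s5.png

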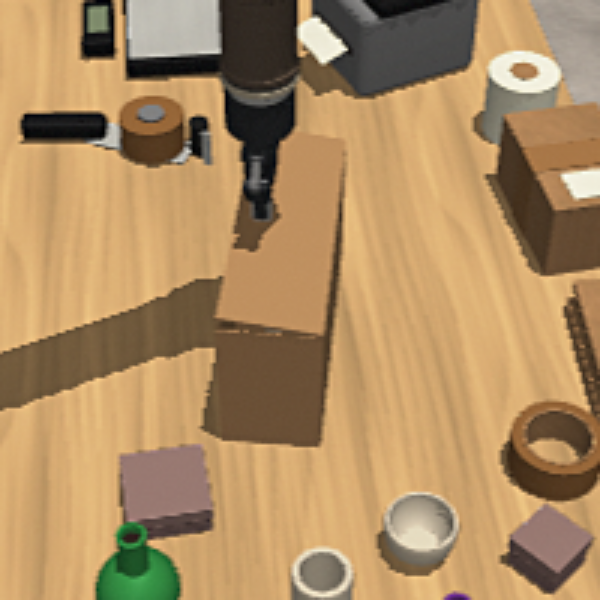

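The lid is nearly down, with the finger on it at about (262,212). A small gap remains at the front right, around (220,325). I'll press it shut near the free edge.

Run:
```python
from h import *
g=env.movel(cw(-.033,0,.174),max_speed=.025,guard=10)
env.wait(.2);print(g,env.read_force(),env.read_tcp_pos())
p=env.read_tcp_pos();env.movel(p+[0,0,.12],max_speed=.15)
env.movel([p[0]-.03,-.25,.33],max_speed=.2)
env.wait(.5);print(env.read_time_s())
s=env.camera("side")[130:330,185:345];t=env.camera("top")[155:285,190:320]
cv2.imwrite("pics/f6.png",np.hstack([cv2.resize(s,(448,560)),cv2.resize(t,(350,350))if 0 else cv2.copyMakeBorder(cv2.resize(t,(350,350)),0,210,0,0,0)])[...,::-1])
```

```text
True [-1.87962405 -0.44735073  8.76972857] [0.44873559 0.04573449 0.17999212]
27.3417
```

View pics/f6.png

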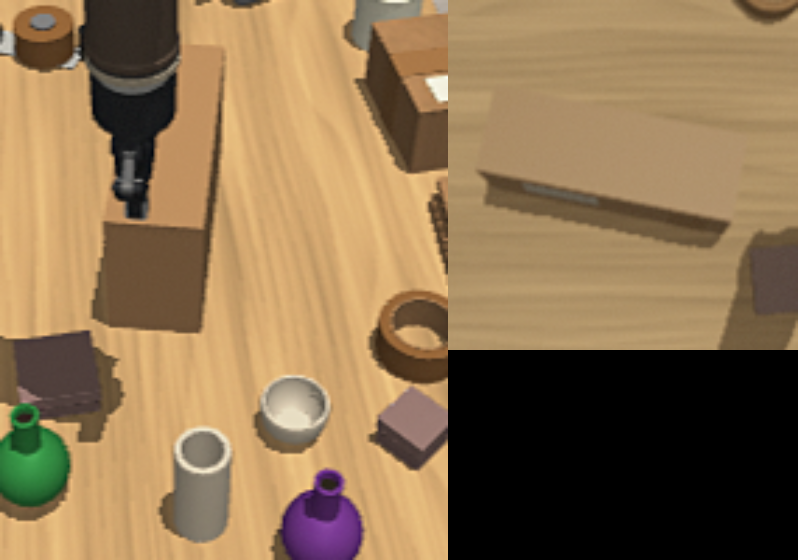

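The press stopped at z = 0.1800, which is the shut height. With the arm withdrawn, the lid lies flat with no gap and the other objects in the picture are where they were.

```bash
python3 -c "
from rig import env
print(env.read_force(),env.read_time_s()); print(env.hand_in())"
```

```text
[ 1.13668537 -0.25198179  0.45902089] 27.4417
the job is handed in; nothing more can be done
None
```

The cream vase is packed in the middle cell and the lid is shut. I handed the job in at 27.4 s of the 54 s allowed.

- **Set-down:** I lowered the vase by its neck until the foot touched the pads. The foot came to rest 33 mm above the carton's underside. The contact force read about 4.8 N, against the 9 N limit. I eased it to about the vase's own weight before letting go, and the wrist picture then showed it upright and clear of the partitions.
- **Lid:** I folded it over from behind and pressed near the free edge. The press stopped at 180.0 mm, the height of a shut lid, with about 9 N.
- **Last pictures:** With the arm clear, they showed the lid flat with no gap. The other objects still in view had not moved.
- **Not checked:** The last crops did not cover the whole bench. The packed vases could not be seen once the lid closed, but they stood unmoved just before that.

The force readings carry about 0.5 N of noise, and no check disagreed by more than that or by more than 2–3 mm in position.

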